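# Pack one passed set of boards into the foam kit tray

## Task

Pack a set of circuit boards for shipping: put the four passed boards into the foam kit tray, each lying flat, parts up, in the cut-out made for its size. Two boards have failed inspection and carry a red arrow sticker: leave them lying where they are on the mat. Set the boards down in the foam, do not drop them in.

Things in the scene. Friction and masses are not known exactly. Their poses are not given: they have to be found in the camera images.
- power_board: Passed power board, 88 x 50 mm (x by y): green circuit board on a black base of the same outline, together 10 mm thick with straight edges to grip; yellow-banded transformer, one big black round capacitor, four green terminals; parts rise to 32 mm. Flat on the 3 mm blue-grey mat at the start, any yaw within about 0.9 rad. Origin: centre of its underside; z up, x along the long side. About 130 g.
- relay_board: Passed relay board, 88 x 32 mm (x by y): green circuit board on a black base of the same outline, together 10 mm thick with straight edges to grip; four blue relays in a row, nine green terminals; parts rise to 25 mm. Flat on the 3 mm blue-grey mat at the start, any yaw within about 0.9 rad. Origin: centre of its underside; z up, x along the long side. About 90 g.
- processor_board: Passed processor board, 56 x 56 mm (x by y): green circuit board on a black base of the same outline, together 10 mm thick with straight edges to grip; black finned heat sink sitting square, steel network jack, black pin header; parts rise to 24 mm. Flat on the 3 mm blue-grey mat at the start, any yaw within about 0.9 rad. Origin: centre of its underside; z up. About 80 g.
- radio_board: Passed radio board, 52 x 32 mm (x by y): green circuit board on a black base of the same outline, together 10 mm thick with straight edges to grip; smallest board, flat steel shield can, brass antenna socket; parts rise to 22 mm. Flat on the 3 mm blue-grey mat at the start, any yaw within about 0.9 rad. Origin: centre of its underside; z up, x along the long side. About 50 g.
- power_reject: Rejected power board: like the passed one (88 x 50 mm), but with a red arrow sticker on the transformer and an empty round place where the big black capacitor should be. Same size, origin and axes. Lies on the mat and stays there.
- processor_reject: Rejected processor board: like the passed one (56 x 56 mm), but its heat sink sits crooked and carries a red arrow sticker. Same size, origin and axes. Lies on the mat and stays there.
- power_nest: Charcoal foam block 120 x 104 x 24 mm (x, y, z) fixed in the black tray (walls 30 mm high; four blocks, any order). Cut-out for the power board: 104 x 66 mm (x by y), centred, pink floor 8 mm above the underside. 48 mm wide finger notches, floor level with the cut-out's, run out of the middle of both y sides to the block's edge. Origin: centre of the block's underside, 5 mm above the table.
- relay_nest: Charcoal foam block 120 x 104 x 24 mm (x, y, z) fixed in the black tray (walls 30 mm high; four blocks, any order). Cut-out for the relay board: 104 x 48 mm (x by y), centred, pink floor 8 mm above the underside. 48 mm wide finger notches, floor level with the cut-out's, run out of the middle of both y sides to the block's edge. Origin: centre of the block's underside, 5 mm above the table.
- processor_nest: Charcoal foam block 120 x 104 x 24 mm (x, y, z) fixed in the black tray (walls 30 mm high; four blocks, any order). Cut-out for the processor board: 72 x 72 mm (x by y), centred, pink floor 8 mm above the underside. 48 mm wide finger notches, floor level with the cut-out's, run out of the middle of both y sides to the block's edge. Origin: centre of the block's underside, 5 mm above the table.
- radio_nest: Charcoal foam block 120 x 104 x 24 mm (x, y, z) fixed in the black tray (walls 30 mm high; four blocks, any order). Cut-out for the radio board: 68 x 48 mm (x by y), centred, pink floor 8 mm above the underside. 48 mm wide finger notches, floor level with the cut-out's, run out of the middle of both y sides to the block's edge. Origin: centre of the block's underside, 5 mm above the table.

How it is judged:
By the outcome, as a careful person would: the job done as asked, in the order asked, and still so for the second after the job is handed in, with the robot touching nothing.
It also fails if it takes over 96 s, if anything falls off the work surface, if the arm or the gripper's body presses on something with over 40 N, if the wrist force passes 120 N, or if a joint passes its speed limit or range.

## Robot

A 6-joint arm with a two-finger parallel gripper is mounted at the origin on the work surface. World frame = base frame: x ahead of the robot, y to its left, z up, the work surface at z = 0. Lengths are in m, angles in rad, forces in N, time in s.
With the tool pointing down it reaches from about 0.3 to 0.775 m from the base axis. Payload 14.6 kg.
Tool frame: the origin (TCP) lies midway between the tips of the shut fingers; the grasp point (between the pads) lies 19 mm behind it (ctrl.hold_point_z is the distance from the TCP to the grasp point, in m); z points along the fingers, x is the direction in which the jaws open and shut, and the axes are right-handed (so a half turn about z gives the same grasp; the last joint's range is limited). The gripper opens to 94 mm and grips with 3 to 60 N. Pads are 16 mm wide; open, the fingers measure 119 mm over their backs; the gripper's body (75 mm by 177 mm) begins 78 mm behind the grasp point.
Start: joints at [-1.178, 0.3, 1.521, -0, 1.321, -0.067], TCP at [0.244, -0.493, 0.205] pointing down, gripper open.
Joint ranges: [-3.03, 3.03], [-0.79, 2.21], [0.23, 2.52], [-1.04, 4.18], [0, 3.07], [-2.55, 2.55]. Speed limits (rad/s): [2.22, 2.22, 2.57, 3.14, 3.14, 3.14].

## Interface

Orientations are given as [roll, pitch, yaw] about the fixed x, y, z axes, in that order (R = Rz(yaw) Ry(pitch) Rx(roll)).
In Python, from station import ctrl, viewer, ticket, nets gives the robot as it stands.
- The arm moves only by the tool carry_out, never from a script. Its argument "commands" is one flat list of numbers, 7 for each row, row after row: the closure, from -1 (fully open) to 1 (shut), so that 0 is half open, then the shift along the world's x, y, z in cm, then the turn, a rotation vector about the world's x, y, z in rad. In form: [gripper, tx, ty, tz, ax, ay, az, gripper, tx, ty, tz, ax, ay, az, ...]. A call has 1 to 12 rows; each row is the pose to reach, as a shift and turn from the pose measured when the call began; what a row does not reach only later rows make up. A row lasts 1/12 s, in which the tool goes at most 41.7 mm and 7.16 degrees, less where a joint would pass 70% of its speed; a pose out of reach is approached as far as the arm can. A call with a gripper value outside its range is refused whole. The fingers move at their own pace and stop on an object; "force" is the grip in N (left out, the last holds). Time passes only in rows, so rows that repeat a pose let the fingers close. It gives the time, the measured TCP pose, the force and the opening at its end, in the units of the state.
- ctrl.get_obs(): the state, without advancing time (a new reading comes with each control period).
- viewer.camera(name): name is "scene" or "side" or "wrist"; returns (picture, depth): 400x640x3 uint8, blue, green, red; 400x640 float32, m along the optical axis (not along the pixel's ray), 0 where there is no reading.
- viewer.camera_info(name): a dict with "fx", "fy", "cx", "cy" (pixels), "R" (3x3) and "t" (3): a world point X has camera coordinates R X + t. Camera axes: x right, y down, z forward; pixel columns grow to the right and rows downward; lengths in m; the calibration is good to about 2 mm. A picture is of the moment at which its call begins: read the wrist's pose just before it. camera_info takes no time and is no camera call; for the wrist camera it gives the pose at the moment of the call.
- ticket.hand_in(): hands the job in, once; it reports no verdict.
Trained networks look in the newest picture that a camera, given by its name, has taken for a name from the list of things; names that differ only in an ending like _2 or _b are one class to them, and where a whole thing is asked for, a point or a joint stands for the part that bears it (a point fixed in the world has none). Each returns a list of dicts, best first, with "confidence" (0 to 1); they miss things now and then, are a little off and sometimes report something else, mostly with a low value. They report only what shows in the picture. A call takes as long as a camera call.
- nets.silhouettes(camera, thing): "region" (400x640 bool, what is visible of it) and "extent" ([left, top, right, bottom] in pixels, round what is visible of it).
The state is a dict: "time_s": time; "qpos": joint angles; "joint_vel": joint speeds; "tau": joint torques, N m; "ee_pos": TCP position; "eef_rot": TCP orientation; "force": force on the tool from outside, world axes, zero at the start; "moment": the same for the moment, N m; "grip_width": finger opening in m.
Only numpy, scipy, OpenCV 4.12 (cv2) and the standard library are available. Lean on these libraries where they do the work, as an engineer would, in place of code of your own. Each camera call takes 0.05 s, during which the arm holds its last target. There are 200 camera calls.

## Working session

There is one attempt and no reset: what is moved stays moved. The work goes in short steps, Python scripts to look and compute and a tool call to move; the robot and the scene stay as the last step left them, time stands still between calls to the robot, and variables do not carry over. Pictures are saved under pics/ and viewed, about 12 in all and at most 16, crops included, and the job is handed in when it is done.

Besides the shell and the picture viewer there is one more tool, called as a command line: name --argument value ..., lists and objects as JSON in quotes. carry_out: Moves the arm, as the interface text tells. Its arguments: {"type":"object","properties":{"commands":{"type":"array","items":{"type":"number"}},"force":{"type":"number"}},"required":["commands"]}

```bash
ls; mkdir -p pics; python3 - <<'E'
from station import ctrl,viewer
import cv2,numpy as np
o=ctrl.get_obs();print(o)
for n in("scene","side"):
    p,d=viewer.camera(n);cv2.imwrite(f"pics/{n}0.png",p)
    c=viewer.camera_info(n);print(n,c)
E
```

```text
pics
{'time_s': 0.0, 'qpos': array([-1.17758336e+00,  3.00487917e-01,  1.52157911e+00,  1.20500088e-05,
        1.32069540e+00, -6.65925405e-02]), 'joint_vel': array([-0.00034591,  0.00188891, -0.0005067 , -0.00112903,  0.00038426,
       -0.00065484]), 'tau': array([ 2.79213069e-03, -5.31800258e+01, -3.52733982e+01,  7.09813088e-02,
        2.44384323e-02, -8.89295166e-05]), 'ee_pos': array([ 0.2439792 , -0.49263266,  0.20487794]), 'eef_rot': array([-3.14150317e+00,  1.16640723e-03, -1.11099376e+00]), 'force': array([-0.21582185, -0.59442909,  0.35656071]), 'moment': array([0.03328523, 0.06273145, 0.01832216]), 'grip_width': 0.09433495799959653}
scene {'fx': 485.73453354651747, 'fy': 485.73453354651747, 'cx': 321.8467517350358, 'cy': 202.1741163940668, 'R': array([[-0.58494432,  0.81106606, -0.00346254],
       [ 0.650812  ,  0.46681217, -0.59877387],
       [-0.4840288 , -0.35250284, -0.80091065]]), 't': array([ 0.28207094, -0.3230752 ,  1.25613909])}
side {'fx': 421.6817899219454, 'fy': 421.6817899219454, 'cx': 315.3888216686787, 'cy': 198.21513657392344, 'R': array([[-0.94111173, -0.3380938 ,  0.00113531],
       [-0.18686748,  0.5173566 , -0.83511837],
       [ 0.28176098, -0.78615185, -0.5500691 ]]), 't': array([0.49699982, 0.12151631, 0.74577563])}
```

View pics/scene0.png

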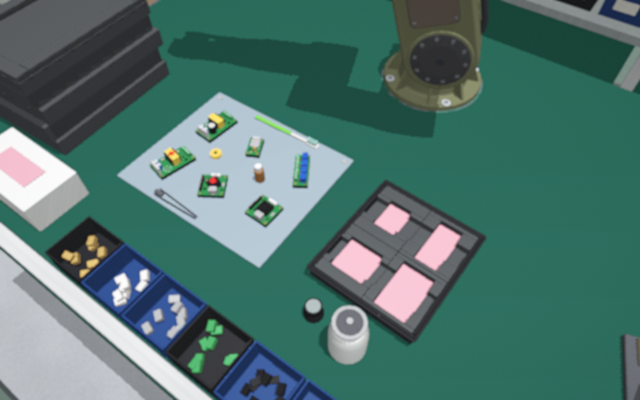

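View pics/side0.png

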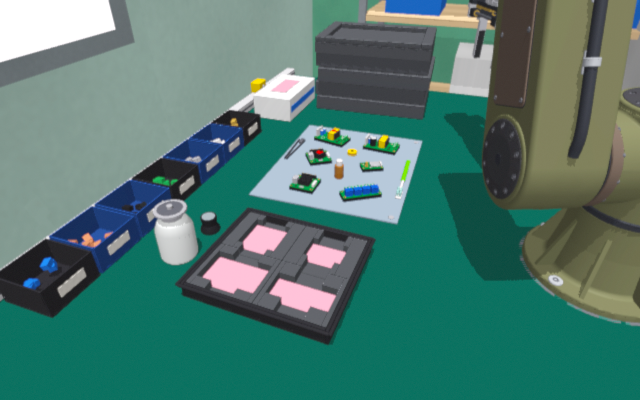

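The scene view shows the passed power board at about (216,125), power reject (172,160), radio (255,146), relay (302,170), processor reject (212,185) and processor (264,209). The four pink-floored nests are at about (393,219), (438,248), (357,262) and (404,292). Next I'll run the networks and turn their masks into positions.

```bash
cat > h.py <<'E'
from station import ctrl,viewer,nets
import cv2,numpy as np
def cloud(cam,d,c=None):
    c=c or viewer.camera_info(cam); v,u=np.mgrid[:400,:640]
    P=np.stack([(u-c["cx"])/c["fx"]*d,(v-c["cy"])/c["fy"]*d,d],-1)
    return (P-c["t"])@c["R"]   # R^T (P-t)
def plane(c,u,v,z):
    "pixels onto the world plane z"
    r=np.stack([(u-c["cx"])/c["fx"],(v-c["cy"])/c["fy"],np.ones(len(u))],-1)@c["R"]; o=-c["R"].T@c["t"]
    return o+r*((z-o[2])/r[:,2])[:,None]
def rect(xy):
    (x,y),(w,h),a=cv2.minAreaRect((xy*1000).astype(np.float32))
    if w<h: w,h,a=h,w,a+90
    return np.round([x,y,w,h,(a+90)%180-90],1)   # mm, mm, long, short, yaw of long side deg
E
python3 - <<'E'
from h import *
p,d=viewer.camera("scene");c=viewer.camera_info("scene");W=cloud("scene",d,c)
B="power_board relay_board processor_board radio_board power_reject processor_reject".split()
N="power_nest relay_nest processor_nest radio_nest".split()
hsv=cv2.cvtColor(p,cv2.COLOR_BGR2HSV)
for n in B+N:
    for r in nets.silhouettes("scene",n)[:2]:
        m=r["region"]; e=np.array(r["extent"]); o=[]
        if n in B:
            q=W[m&(W[...,2]>.007)&(W[...,2]<.018)]
            if len(q)>5:o=rect(q[:,:2])
        else:
            q=W[m]; o=rect(q[:,:2])
            k=m&(hsv[...,0]>160)&(hsv[...,1]>30)&(hsv[...,2]>150); v,u=np.nonzero(k)
            if len(u)>5:o=[o,rect(plane(c,u,v,.013)[:,:2]),np.median(W[k][:,2])]
        print(n,round(r["confidence"],2),e.round(),o)
for nm,(u,v) in dict(jar=(350,312),knob=(313,305),bottle=(258,165),bottle2=(258,172)).items(): print(nm,W[v,u])
E
```

```text
power_board 0.58 [400. 213. 478. 282.] [455.5 255.6 104.6  97.3  88. ]
relay_board 0.81 [290. 154. 311. 188.] [455.5 -75.6  89.5  32.1  33. ]
relay_board 0.74 [356. 188. 431. 252.] [451.3 151.5 106.6  61.5  85.7]
processor_board 0.7 [242. 192. 282. 228.] [583.4 -74.1  58.4  57.3  -0.6]
processor_board 0.22 [195. 113. 239. 142.] [ 462.1 -320.5   89.8   53.3   -3.3]
radio_board 0.8 [245. 137. 264. 158.] [ 462.  -203.6   52.4   32.8   26.2]
power_reject 0.61 [150. 146. 194. 181.] [ 600.3 -322.    87.9   55.9  -11.8]
processor_reject 0.74 [193. 175. 229. 200.] [ 597.3 -204.    58.9   55.9   33.7]
power_nest 0.83 [360. 252. 448. 334.] [array([752.5, 273.7, 481.3, 120.8,   7.5]), array([578. , 252.2, 101.3,  69.9,  -2.1]), np.float64(0.012715125476965215)]
power_nest 0.3 [312. 226. 397. 300.] [array([758.3, 211.3, 526.8, 138.5,  19.6]), array([573.7, 147.2,  76.2,  69. ,  88. ]), np.float64(0.0127333916811789)]
relay_nest 0.79 [400. 213. 475. 282.] [array([692.7, 279.3, 595. , 113.7,   5.6]), array([455.9, 257. ,  99.3,  52.1,  -2. ]), np.float64(0.012651552271045316)]
processor_nest 0.57 [312. 225. 398. 298.] [array([758.2, 211.8, 526.8, 137.4,  19.6]), array([573.7, 147.2,  76.2,  69. ,  88. ]), np.float64(0.0127333916811789)]
radio_nest 0.92 [356. 186. 433. 250.] [array([693.9, 218.1, 635.7, 130.3,  15.3]), array([451.7, 152. ,  63.1,  52.4,  -2.1]), np.float64(0.012748704503569745)]
radio_nest 0.48 [198. 176. 227. 202.] [array([791.7,  53.3, 727.8,  71.4,  52.8]), array([ 586.8, -212.8,   15.4,   13.2,   63.1]), np.float64(0.024506035427255258)]
jar [0.70136926 0.21281656 0.10159104]
knob [0.70083241 0.13890797 0.03294541]
bottle [ 0.52071622 -0.13607168  0.04970614]
bottle2 [ 0.52750742 -0.13220943  0.0363624 ]
```

carry_out --commands '[-0.5,21.8,17.3,0,0,0,-0.517,-0.5,21.8,17.3,0,0,0,-0.517,-0.5,21.8,17.3,0,0,0,-0.517,-0.5,21.8,17.3,0,0,0,-0.517,-0.5,21.8,17.3,0,0,0,-0.517,-0.5,21.8,17.3,0,0,0,-0.517,-0.5,21.8,17.3,0,0,0,-0.517,-0.5,21.8,17.3,0,0,0,-0.517,-0.5,21.8,17.3,0,0,0,-0.517,-0.5,21.8,17.3,0,0,0,-0.517,-0.5,21.8,17.3,0,0,0,-0.517,-0.5,21.8,17.3,0,0,0,-0.517]' --force 25

```text
time_s: 1.65
ee_pos: [0.4612, -0.3208, 0.2055]
eef_rot: [3.142, -0.0, -1.63]
force: [-0.0, -1.1, 0.1]
grip_width: 0.0704
```

```bash
cat >> h.py <<'E'
def look(cam,things,pic=None):
    "board rectangles (mm, deg) from the wrist camera: board-level pixels of the mask"
    o=ctrl.get_obs(); c=viewer.camera_info(cam); p,d=viewer.camera(cam); W=cloud(cam,d,c)
    print("t",o["time_s"],"tcp",(o["ee_pos"]*1000).round(1),"rpy",o["eef_rot"].round(3),"F",o["force"].round(1),"w",round(o["grip_width"]*1000,1))
    if pic: cv2.imwrite("pics/"+pic,p)
    for n,lo,hi in things:
        for r in nets.silhouettes(cam,n)[:2]:
            q=W[r["region"]&(W[...,2]>lo)&(W[...,2]<hi)]
            if len(q)>9: print(n,round(r["confidence"],2),r["extent"],rect(q[:,:2]),"z",np.median(q[:,2]).round(4))
    return p,d,c,W
E
python3 - <<'E'
from h import *
look("wrist",[(b,.010,.017) for b in ("power_board","radio_board","power_reject")],"w1.png")
E
```

```text
t 1.65 tcp [ 461.2 -320.8  205.5] rpy [ 3.142 -0.    -1.63 ] F [-0.  -1.1  0.1] w 70.4
power_board 0.79 [300.9, 149.6, 344.8, 215.7] [ 461.3 -321.    88.5   50.    -4.4] z 0.0135
radio_board 0.73 [216.9, 166.6, 257.4, 206.0] [ 460.7 -204.4   51.4   32.4   26.5] z 0.0136
power_reject 0.96 [290.1, 25.3, 339.7, 113.4] [ 599.2 -322.3   87.5   49.7  -12.1] z 0.0135
```

View pics/w1.png

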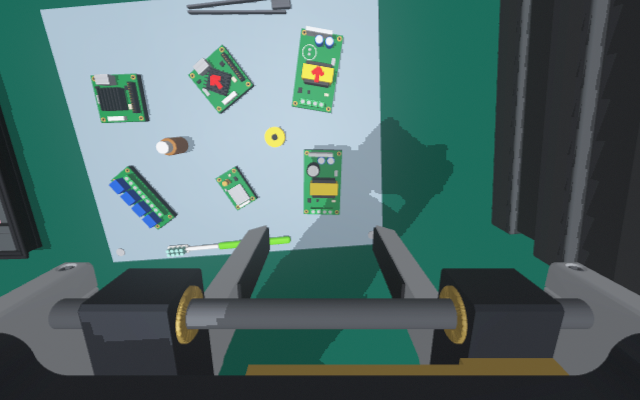

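carry_out --commands '[-0.5,0,0,-4,0,0,-0.018,-0.5,0,0,-8,0,0,-0.018,-0.5,0,0,-12,0,0,-0.018,-0.5,0,0,-16,0,0,-0.018,-0.5,0,0,-18.5,0,0,-0.018,-0.5,0,0,-19.7,0,0,-0.018,-0.5,0,0,-20.05,0,0,-0.018,-0.5,0,0,-20.05,0,0,-0.018,-0.5,0,0,-20.05,0,0,-0.018]'

```text
time_s: 2.6
ee_pos: [0.4624, -0.3211, 0.0068]
eef_rot: [-3.139, -0.002, -1.647]
force: [0.1, 0.2, -0.3]
grip_width: 0.0705
```

carry_out --commands '[1,0,0,0,0,0,0,1,0,0,0,0,0,0,1,0,0,0,0,0,0,1,0,0,0,0,0,0,1,0,0,0,0,0,0,1,0,0,0,0,0,0]'

```text
time_s: 3.1
ee_pos: [0.4628, -0.3214, 0.0076]
eef_rot: [-3.138, -0.002, -1.647]
force: [-1.2, 0.2, 6.5]
grip_width: 0.0497
```

carry_out --commands '[1,0,0,1,0,0,0,1,0,0,4,0,0,0,1,0,0,8,0,0,0,1,0,2,12,0,0,0.04,1,0,5,16,0,0,0.04,1,-1,9,20,0,0,0.04,1,-1,13,22,0,0,0.04,1,-1,17,22,0,0,0.04,1,-1,21,22,0,0,0.04,1,-1,25,22,0,0,0.04,1,-1,29,22,0,0,0.04,1,-1,33,22,0,0,0.04]'

```text
time_s: 4.1
ee_pos: [0.4521, -0.0065, 0.2285]
eef_rot: [-3.137, -0.002, -1.607]
force: [0.8, -0.1, -0.2]
grip_width: 0.0491
```

carry_out --commands '[1,-0.5,4,0,0,0,0,1,-0.5,8,0,0,0,0,1,-0.5,12,0,0,0,0,1,-0.5,16,0,0,0,0,1,-0.5,19,0,0,0,0,1,-0.5,20,0,0,0,0,1,-0.5,20,0,0,0,0,1,-0.5,20,0,0,0,0,1,-0.5,20,0,0,0,0]'

```text
time_s: 4.85
ee_pos: [0.4471, 0.1925, 0.2287]
eef_rot: [-3.137, -0.002, -1.608]
force: [0.1, 1.6, -1.0]
grip_width: 0.0495
```

```bash
python3 - <<'E'
from h import *
p,d,c,W=look("wrist",[(n+"_nest",.025,.034) for n in "power relay processor radio".split()],"w2.png")
v,u=np.mgrid[:400,:640]
hsv=cv2.cvtColor(p,cv2.COLOR_BGR2HSV); k=(hsv[...,0]>160)&(hsv[...,1]>30)&(hsv[...,2]>120)&(W[...,2]<.018)
n,l,s,_=cv2.connectedComponentsWithStats(k.astype(np.uint8))
for i in range(1,n):
    if s[i,4]>300:
        m=l==i;print(s[i],rect(W[m][:,:2]),np.median(W[m][:,2]))
np.save("W2.npy",W)
E
```

```text
t 4.85 tcp [447.1 192.5 228.7] rpy [-3.137e+00 -2.000e-03 -1.608e+00] F [ 0.1  1.6 -1. ] w 49.5
power_nest 0.89 [221.4, 26.1, 313.1, 127.0] [582.7 252.5 119.6 103.8  -2.2] z 0.0293
relay_nest 0.6 [233.2, 125.3, 312.1, 219.8] [459.9 256.7 121.1 105.7  -2.2] z 0.0294
processor_nest 0.67 [311.3, 23.2, 397.9, 127.1] [578.7 147.2 119.6 105.   -2.2] z 0.0293
radio_nest 0.56 [312.7, 125.6, 390.3, 217.1] [456.7 152.6 119.6 105.9  -2.2] z 0.0293
[ 243   36   55   86 4352] [582.2 252.4 103.3  67.5  -2.2] 0.013808935408186018
[ 324   50   58   59 3313] [578.5 147.   73.3  70.6  87.8] 0.013735059627026203
[ 256  135   37   74 2173] [460.5 257.2 103.8  49.6  -2.3] 0.013827578134396558
[ 332  149   36   48 1135] [456.1 151.8  66.9  49.7  -2.1] 0.013808549452976354
```

carry_out --commands '[1,3.5,1.5,0,0,0,0,1,7,3,0,0,0,0,1,10.5,4.5,-3,0,0,0,1,13.7,5.95,-6,0,0,0,1,13.7,5.95,-10,0,0,0,1,13.7,5.95,-14,0,0,0,1,13.7,5.95,-17,0,0,0,1,13.7,5.95,-18,0,0,0,1,13.7,5.95,-18,0,0,0,1,13.7,5.95,-18,0,0,0]'

```text
time_s: 5.93
ee_pos: [0.585, 0.2523, 0.0504]
eef_rot: [-3.136, -0.002, -1.609]
force: [0.7, 0.3, -0.8]
grip_width: 0.0495
```

```bash
python3 - <<'E'
from h import *
look("wrist",[("power_board",.0,.2)],"w3.png")
E
```

```text
t 5.9333 tcp [585.  252.3  50.4] rpy [-3.136e+00 -2.000e-03 -1.609e+00] F [ 0.7  0.3 -0.8] w 49.5
power_board 0.71 [280.4, 176.0, 361.9, 299.2] [584.  253.7  87.7  63.4  -2.4] z 0.06
```

View pics/w3.png

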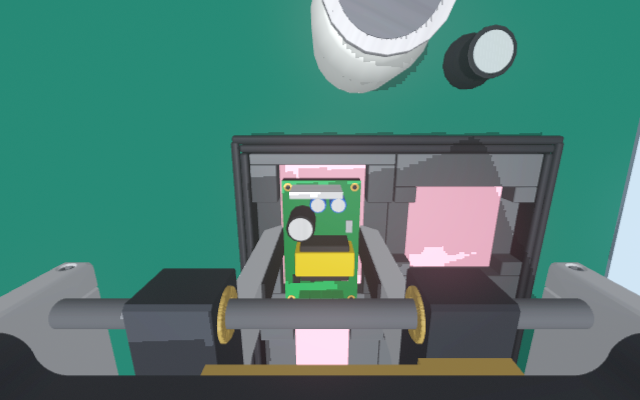

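The picture shows the power board held level over the big cut-out, with the board at about (320,240) and pink margin all around it. Next I'll lower it gently.

carry_out --commands '[1,-0.1,0,-1,0,0,0,1,-0.1,0,-2,0,0,0,1,-0.1,0,-2.6,0,0,0,1,-0.1,0,-2.9,0,0,0,1,-0.1,0,-3.1,0,0,0,1,-0.1,0,-3.2,0,0,0,1,-0.1,0,-3.2,0,0,0]'

```text
time_s: 6.62
ee_pos: [0.5846, 0.2527, 0.0195]
eef_rot: [-3.133, -0.001, -1.609]
force: [-0.0, 0.9, -1.4]
grip_width: 0.0494
```

carry_out --commands '[1,0,0,-0.1,0,0,0,1,0,0,-0.2,0,0,0,1,0,0,-0.3,0,0,0,1,0,0,-0.35,0,0,0,1,0,0,-0.35,0,0,0]'

```text
time_s: 7.03
ee_pos: [0.5849, 0.2528, 0.0176]
eef_rot: [-3.132, -0.0, -1.609]
force: [-5.1, -3.5, 12.1]
grip_width: 0.0493
```

carry_out --commands '[-0.3,0,0,0,0,0,0,-0.3,0,0,0,0,0,0,-0.3,0,0,0,0,0,0,-0.3,0,0,0,0,0,0,-0.3,0,0,1,0,0,0,-0.3,0,0,3,0,0,0,-0.3,0,0,6,0,0,0,-0.3,0,0,10,0,0,0,-0.3,0,0,14,0,0,0,-0.3,0,0,18,0,0,0,-0.3,0,0,20,0,0,0,-0.3,0,0,20,0,0,0]'

```text
time_s: 8.03
ee_pos: [0.5863, 0.2533, 0.2242]
eef_rot: [-3.124, 0.003, -1.609]
force: [-0.1, 1.0, -0.0]
grip_width: 0.061
```

```bash
python3 - <<'E'
from h import *
look("wrist",[("power_board",.018,.028)],"w4.png")
look("scene",[("power_board",.018,.028)])
E
```

```text
t 8.0333 tcp [586.3 253.3 224.2] rpy [-3.124e+00  3.000e-03 -1.609e+00] F [-0.1  1.  -0. ] w 61.0
power_board 0.85 [303.5, 153.7, 340.4, 217.8] [583.8 254.   87.2  49.9  -2.2] z 0.0235
t 8.1333 tcp [584.9 252.8 218.2] rpy [-3.131 -0.    -1.609] F [ 0.6  0.3 -1.3] w 61.3
power_board 0.82 [379.3, 270.3, 427.0, 322.6] [583.3 253.1  91.1  50.7  -2.1] z 0.0224
```

View pics/w4.png

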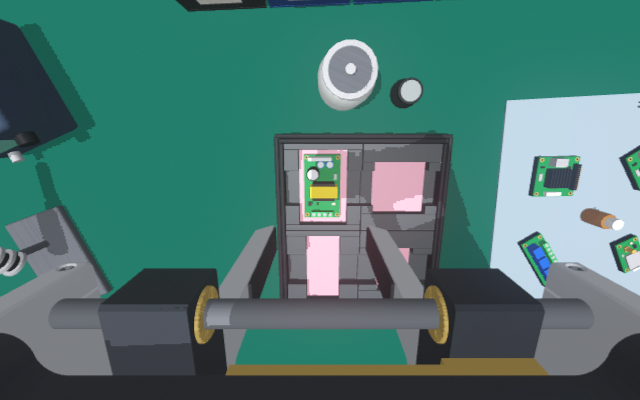

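The power board sits flat and centred in its cut-out at about (322,187). Its top is at 23.5 mm, which is right. The processor board is next.

carry_out --commands '[-0.55,0,-4,0,0,0.012,0.028,-0.55,0,-8,0,0,0.012,0.028,-0.55,0,-12,0,0,0.012,0.028,-0.55,0,-16,0,0,0.012,0.028,-0.55,0,-20,0,0,0.012,0.028,-0.55,0,-24,-2,0,0.012,0.028,-0.55,-0.1,-28,-5,0,0.012,0.028,-0.55,-0.1,-31,-8,0,0.012,0.028,-0.55,-0.1,-32.7,-10,0,0.012,0.028,-0.55,-0.1,-32.7,-10,0,0.012,0.028,-0.55,-0.1,-32.7,-10,0,0.012,0.028]'

```text
time_s: 9.15
ee_pos: [0.5821, -0.0751, 0.1138]
eef_rot: [3.132, -0.001, -1.583]
force: [0.1, 1.3, -0.2]
grip_width: 0.0725
```

```bash
python3 - <<'E'
from h import *
look("wrist",[("processor_board",.010,.017)],"w5.png")
E
```

```text
t 9.15 tcp [582.1 -75.1 113.8] rpy [ 3.132e+00 -1.000e-03 -1.583e+00] F [ 0.1  1.3 -0.2] w 72.5
processor_board 0.91 [291.7, 172.7, 349.6, 224.3] [583.3 -73.9  56.1  56.   89. ] z 0.0137
```

View pics/w5.png

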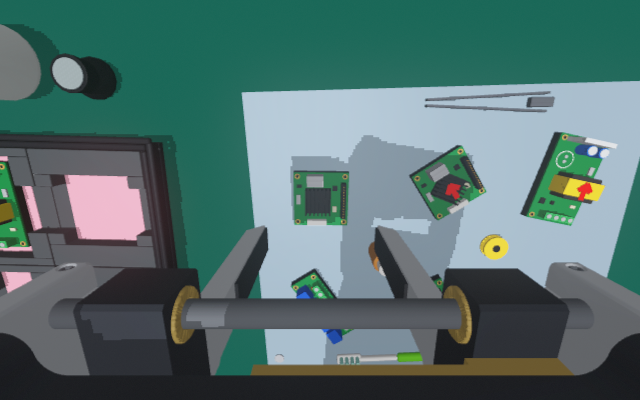

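carry_out --commands '[-0.55,0.1,0.1,-3,0,-0.005,-0.005,-0.55,0.1,0.1,-6,0,-0.005,-0.005,-0.55,0.1,0.1,-8.5,0,-0.005,-0.005,-0.55,0.1,0.1,-10,0,-0.005,-0.005,-0.55,0.1,0.1,-11.0,0,-0.005,-0.005,-0.55,0.1,0.1,-11.0,0,-0.005,-0.005,-0.55,0.1,0.1,-11.0,0,-0.005,-0.005,-0.55,0.1,0.1,-11.0,0,-0.005,-0.005]'

```text
time_s: 9.92
ee_pos: [0.5856, -0.0724, 0.0082]
eef_rot: [-3.139, -0.002, -1.585]
force: [0.2, 0.2, -0.2]
grip_width: 0.0726
```

carry_out --commands '[1,0,0,0,0,0,0,1,0,0,0,0,0,0,1,0,0,0,0,0,0,1,0,0,0,0,0,0,1,0,0,0,0,0,0,1,0,0,0,0,0,0]'

```text
time_s: 10.42
ee_pos: [0.586, -0.0725, 0.009]
eef_rot: [-3.138, -0.002, -1.585]
force: [-0.3, 0.1, 7.0]
grip_width: 0.0554
```

carry_out --commands '[1,0,0,1,0,0,0,1,0,0,4,0,0,0,1,0,0,8,0,0,0,1,0,3,10,0,0,-0.024,1,-0.2,7,10,0,0,-0.024,1,-0.3,11,10,0,0,-0.024,1,-0.4,15,9,0,0,-0.024,1,-0.6,18.5,7,0,0,-0.024,1,-0.6,21,5,0,0,-0.024,1,-0.6,21.95,4,0,0,-0.024,1,-0.6,21.95,4,0,0,-0.024,1,-0.6,21.95,4,0,0,-0.024]'

```text
time_s: 11.42
ee_pos: [0.5801, 0.1464, 0.0494]
eef_rot: [-3.138, -0.002, -1.608]
force: [-0.6, -0.0, -0.5]
grip_width: 0.0552
```

```bash
python3 - <<'E'
from h import *
look("wrist",[("processor_board",.0,.2)],"w6.png")
E
```

```text
t 11.4167 tcp [580.1 146.4  49.4] rpy [-3.138e+00 -2.000e-03 -1.608e+00] F [-0.6 -0.  -0.5] w 55.2
processor_board 0.73 [275.8, 204.9, 363.7, 286.6] [577.1 147.4  56.7  56.1  -2.2] z 0.0547
```

View pics/w6.png

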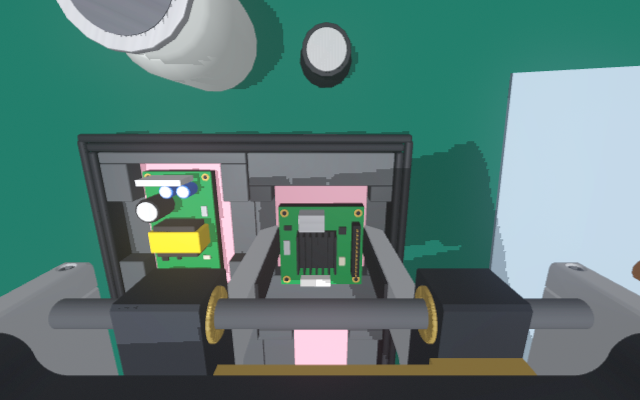

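The processor board is held level over the 72 mm cut-out at about (320,245). Lowering it now.

carry_out --commands '[1,0.1,0,-1,0,0,0,1,0.1,0,-1.8,0,0,0,1,0.1,0,-2.4,0,0,0,1,0.1,0,-2.7,0,0,0,1,0.1,0,-2.9,0,0,0,1,0.1,0,-3.0,0,0,0,1,0.1,0,-3.1,0,0,0,1,0.1,0,-3.2,0,0,0,1,0.1,0,-3.2,0,0,0]'

```text
time_s: 12.27
ee_pos: [0.582, 0.1456, 0.0191]
eef_rot: [-3.136, -0.002, -1.61]
force: [-2.4, -1.4, 3.3]
grip_width: 0.0555
```

carry_out --commands '[1,0,0,-0.15,0,0,0,1,0,0,-0.25,0,0,0,-0.43,0,0,-0.2,0,0,0,-0.43,0,0,-0.1,0,0,0,-0.43,0,0,0,0,0,0,-0.43,0,0,0,0,0,0,-0.43,0,0,1,0,0,0,-0.43,0,0,4,0,0,0,-0.43,0,0,8,0,0,0,-0.43,0,0,12,0,0,0,-0.43,0,0,14,0,0,0,-0.43,0,0,14,0,0,0]'

```text
time_s: 13.27
ee_pos: [0.5839, 0.146, 0.1653]
eef_rot: [-3.127, 0.0, -1.61]
force: [0.4, 0.6, 0.5]
grip_width: 0.067
```

```bash
python3 - <<'E'
from h import *
look("wrist",[("processor_board",.018,.028)])
E
```

```text
t 13.2667 tcp [583.9 146.  165.3] rpy [-3.127  0.    -1.61 ] F [0.4 0.6 0.5] w 67.0
processor_board 0.59 [297.8, 174.4, 345.8, 224.0] [578.8 146.8  56.4  55.9  -2.4] z 0.0238
processor_board 0.47 [192.4, 245.3, 280.4, 333.2] [460.3 258.  121.2 105.   -2.6] z 0.0255
```

carry_out --commands '[-0.1,-2,-3.5,0,0,0.008,0.12,-0.1,-4,-7,0,0,0.008,0.24,-0.1,-6,-10.5,0,0,0.008,0.36,-0.1,-8,-14,0,0,0.008,0.48,-0.1,-10,-17.5,-1,0,0.008,0.58,-0.1,-12,-20.5,-3,0,0.008,0.615,-0.1,-12.9,-22.2,-5,0,0.008,0.615,-0.1,-12.9,-22.2,-5,0,0.008,0.615,-0.1,-12.9,-22.2,-5,0,0.008,0.615,-0.1,-12.9,-22.2,-5,0,0.008,0.615]'

```text
time_s: 14.2
ee_pos: [0.4534, -0.0759, 0.1097]
eef_rot: [3.141, 0.001, -0.995]
force: [0.3, 0.1, 0.1]
grip_width: 0.0517
```

```bash
python3 - <<'E'
from h import *
look("wrist",[("relay_board",.010,.017)],"w7.png")
E
```

```text
t 14.2 tcp [453.4 -75.9 109.7] rpy [ 3.141e+00  1.000e-03 -9.950e-01] F [0.3 0.1 0.1] w 51.7
relay_board 0.66 [307.1, 156.2, 338.4, 242.0] [453.5 -76.2  88.6  32.1  33.1] z 0.0134
```

View pics/w7.png

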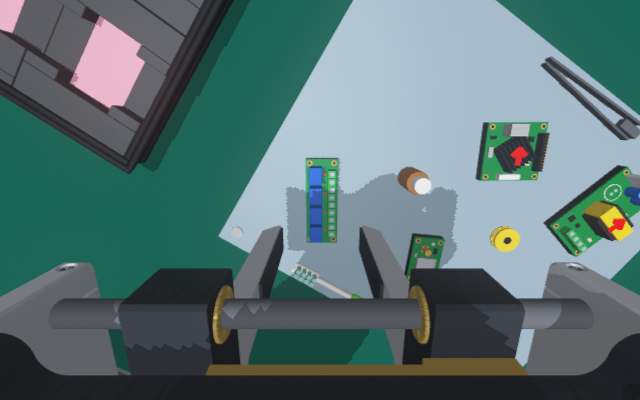

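The relay board is at (322,200), aligned with the jaws, and both finger sides are clear.

carry_out --commands '[-0.1,0,0,-3,0,0,0,-0.1,0,0,-6,0,0,0,-0.1,0,0,-8.5,0,0,0,-0.1,0,0,-9.8,0,0,0,-0.1,0,0,-10.6,0,0,0,-0.1,0,0,-10.6,0,0,0,-0.1,0,0,-10.6,0,0,0,-0.1,0,0,-10.6,0,0,0]'

```text
time_s: 14.97
ee_pos: [0.4545, -0.0753, 0.0047]
eef_rot: [-3.141, -0.001, -0.993]
force: [-0.2, -0.1, 0.2]
grip_width: 0.0515
```

carry_out --commands '[1,0,0,0,0,0,0,1,0,0,0,0,0,0,1,0,0,0,0,0,0,1,0,0,0,0,0,0,1,0,0,0,0,0,0,1,0,0,0,0,0,0]'

```text
time_s: 15.47
ee_pos: [0.4546, -0.0753, 0.005]
eef_rot: [-3.14, -0.001, -0.993]
force: [-0.6, 0.5, 3.2]
grip_width: 0.0317
```

carry_out --commands '[1,0,0,1,0,0,0,1,0,0,4,0,0,0,1,0,0,8,0,0,-0.05,1,0,3,11,0,0,-0.15,1,0,7,11,0,0,-0.27,1,0.1,11,11,0,0,-0.39,1,0.2,15,11,0,0,-0.5,1,0.4,19,11,0,0,-0.6,1,0.6,23,11,0,0,-0.616,1,0.7,27,11,0,0,-0.616,1,0.7,31,10,0,0,-0.616,1,0.7,33.2,8,0,0,-0.616]'

```text
time_s: 16.47
ee_pos: [0.4626, 0.2586, 0.0885]
eef_rot: [-3.136, 0.002, -1.609]
force: [0.7, 0.4, 0.2]
grip_width: 0.0315
```

carry_out --commands '[1,0,0.1,-1,0,0,0,1,0,0.1,-2,0,0,0,1,0,0.1,-2,0,0,0]'

```text
time_s: 16.72
ee_pos: [0.4616, 0.2587, 0.067]
eef_rot: [-3.138, -0.0, -1.608]
force: [-0.6, -0.0, -2.4]
grip_width: 0.0315
```

```bash
python3 - <<'E'
from h import *
look("wrist",[("relay_board",.0,.2)],"w8.png")
E
```

```text
t 16.7167 tcp [461.6 258.7  67. ] rpy [-3.138 -0.    -1.608] F [-0.6 -0.  -2.4] w 31.5
relay_board 0.91 [296.5, 176.6, 349.8, 296.9] [454.9 259.1  99.1  43.8  -1.8] z 0.0849
```

View pics/w8.png

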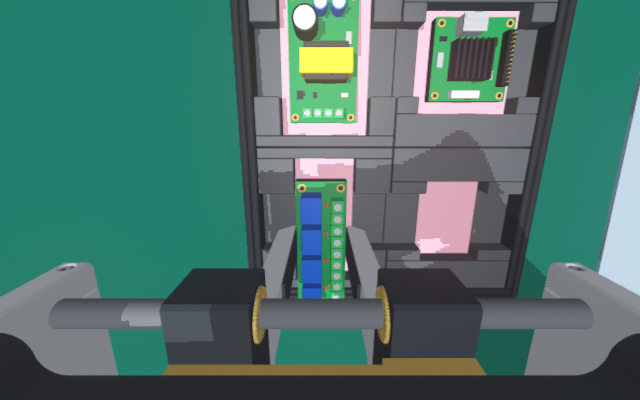

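The relay board is held level at about (321,240) over its cut-out. The power and processor boards are still seated.

carry_out --commands '[1,0,-0.15,-1.5,0,0,0,1,0,-0.15,-3,0,0,0,1,0,-0.15,-4,0,0,0,1,0,-0.15,-4.5,0,0,0,1,0,-0.15,-4.8,0,0,0,1,0,-0.15,-5.0,0,0,0,1,0,-0.15,-5.15,0,0,0,1,0,-0.15,-5.25,0,0,0,1,0,-0.15,-5.3,0,0,0]'

```text
time_s: 17.57
ee_pos: [0.4629, 0.257, 0.0162]
eef_rot: [-3.135, 0.001, -1.61]
force: [0.1, 0.6, -1.1]
grip_width: 0.0314
```

carry_out --commands '[1,0,0,-0.1,0,0,0,1,0,0,-0.2,0,0,0,1,0,0,-0.25,0,0,0,1,0,0,-0.25,0,0,0]'

```text
time_s: 17.9
ee_pos: [0.4632, 0.2571, 0.0149]
eef_rot: [-3.135, 0.002, -1.61]
force: [-6.0, -2.7, 15.5]
grip_width: 0.0317
```

carry_out --commands '[0.05,0,0,0,0,0,0,0.05,0,0,0,0,0,0,0.05,0,0,0,0,0,0,0.05,0,0,0,0,0,0,0.05,0,0,1,0,0,0,0.05,0,0,4,0,0,0,0.05,0,0,8,0,0,0,0.05,0,0,12,0,0,0,0.05,0,0,14,0,0,0,0.05,0,0,14,0,0,0]'

```text
time_s: 18.73
ee_pos: [0.4649, 0.258, 0.1606]
eef_rot: [-3.127, 0.005, -1.61]
force: [0.0, 0.5, 1.0]
grip_width: 0.0445
```

```bash
python3 - <<'E'
from h import *
look("wrist",[("relay_board",.018,.028)])
E
```

```text
t 18.7333 tcp [464.9 258.  160.6] rpy [-3.127  0.005 -1.61 ] F [0.  0.5 1. ] w 44.5
relay_board 0.7 [309.0, 156.4, 336.4, 233.2] [461.6 258.5  87.6  32.   -2.5] z 0.0235
```

carry_out --commands '[-0.1,0,-4,0,0,0.009,0.05,-0.1,0,-8,0,0,0.009,0.12,-0.1,0,-12,0,0,0.009,0.2,-0.1,0,-16,0,0,0.009,0.28,-0.1,-0.2,-20,0,0,0.009,0.36,-0.1,-0.3,-24,0,0,0.009,0.44,-0.1,-0.4,-28,0,0,0.009,0.5,-0.1,-0.5,-32,0,0,0.009,0.502,-0.1,-0.5,-36,0,0,0.009,0.502,-0.1,-0.5,-40,-1,0,0.009,0.502,-0.1,-0.5,-44,-3,0,0.009,0.502,-0.1,-0.5,-46.2,-5,0,0.009,0.502]'

```text
time_s: 19.83
ee_pos: [0.4575, -0.2077, 0.1043]
eef_rot: [3.141, 0.004, -1.109]
force: [0.7, -0.2, -0.0]
grip_width: 0.0516
```

carry_out --commands '[-0.1,0,0,0,0,0,0,-0.1,0,0,0,0,0,0]'

```text
time_s: 20.0
ee_pos: [0.456, -0.2081, 0.1021]
eef_rot: [3.138, 0.008, -1.112]
force: [0.1, 0.6, -0.6]
grip_width: 0.0517
```

```bash
python3 - <<'E'
from h import *
look("wrist",[("radio_board",.010,.017)],"w9.png")
E
```

```text
t 20.0 tcp [ 456.  -208.1  102.1] rpy [ 3.138  0.008 -1.112] F [ 0.1  0.6 -0.6] w 51.7
radio_board 0.9 [302.2, 170.7, 336.5, 221.7] [ 460.2 -204.2   51.8   31.7   27. ] z 0.0136
```

View pics/w9.png

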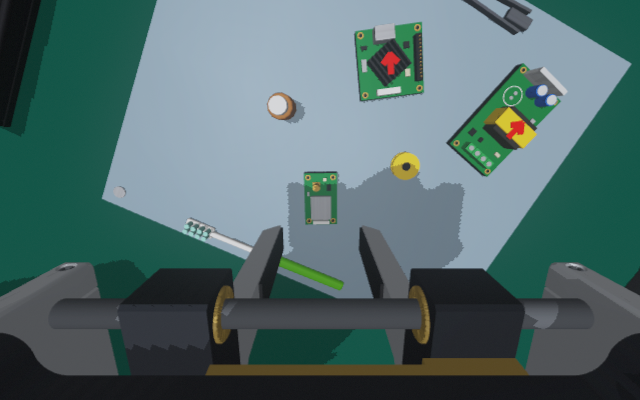

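The radio board is at (320,198) between the jaw lines. The brush and washer are clear of it. I'll correct by +4 mm in x and y and descend.

carry_out --commands '[-0.1,0.4,0.4,-2,-0.006,-0.007,0.012,-0.1,0.4,0.4,-5,-0.006,-0.007,0.012,-0.1,0.4,0.4,-7.5,-0.006,-0.007,0.012,-0.1,0.4,0.4,-9,-0.006,-0.007,0.012,-0.1,0.4,0.4,-9.7,-0.006,-0.007,0.012,-0.1,0.4,0.4,-9.7,-0.006,-0.007,0.012,-0.1,0.4,0.4,-9.7,-0.006,-0.007,0.012,-0.1,0.4,0.4,-9.7,-0.006,-0.007,0.012]'

```text
time_s: 20.77
ee_pos: [0.4622, -0.2029, 0.0086]
eef_rot: [-3.138, -0.005, -1.097]
force: [-0.5, -0.8, -1.1]
grip_width: 0.0515
```

carry_out --commands '[1,0,0,0,0,0,0,1,0,0,0,0,0,0,1,0,0,0,0,0,0,1,0,0,0,0,0,0,1,0,0,0,0,0,0,1,0,0,0,0,0,0]'

```text
time_s: 21.27
ee_pos: [0.4624, -0.2031, 0.0091]
eef_rot: [-3.138, -0.006, -1.097]
force: [-1.3, 1.3, 6.1]
grip_width: 0.0312
```

carry_out --commands '[1,0,0,1,0,0,0,1,0,0,4,0,0,0,1,0,0,8,0,0,-0.05,1,0,3,11,0,0,-0.15,1,0,7,11,0,0,-0.27,1,0,11,11,0,0,-0.39,1,-0.1,15,11,0,0,-0.5,1,-0.2,19,11,0,0,-0.512,1,-0.3,23,11,0,0,-0.512,1,-0.4,27,11,0,0,-0.512,1,-0.4,31,10,0,0,-0.512,1,-0.4,35,8,0,0,-0.512]'

```text
time_s: 22.27
ee_pos: [0.459, 0.1422, 0.0945]
eef_rot: [-3.134, -0.005, -1.608]
force: [1.3, 0.1, 0.2]
grip_width: 0.0313
```

carry_out --commands '[1,0,0.3,-1,0,0,0,1,0,0.3,-2,0,0,0,1,0,0.3,-2,0,0,0]'

```text
time_s: 22.52
ee_pos: [0.4581, 0.1447, 0.0731]
eef_rot: [-3.136, -0.005, -1.608]
force: [-0.2, 0.1, -0.6]
grip_width: 0.0316
```

```bash
python3 - <<'E'
from h import *
look("wrist",[("radio_board",.0,.2)],"w10.png")
E
```

```text
t 22.5167 tcp [458.1 144.7  73.1] rpy [-3.136 -0.005 -1.608] F [-0.2  0.1 -0.6] w 31.6
radio_board 0.79 [297.0, 207.3, 346.8, 282.6] [439.6 143.5  83.8  37.8  -2.9] z 0.078
```

View pics/w10.png

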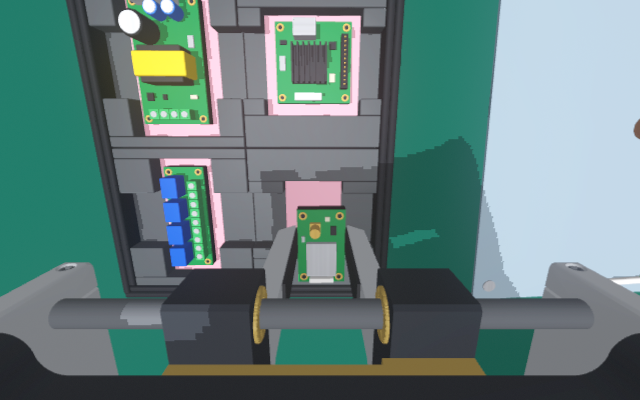

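The radio board is held level at about (321,245), and the other three boards are seated. I'll correct y by +7.5 mm and lower.

carry_out --commands '[1,0.1,0.7,0,0.005,0.004,0,1,0.1,0.75,-1.5,0.005,0.004,0,1,0.1,0.75,-3,0.005,0.004,0,1,0.1,0.75,-4,0.005,0.004,0,1,0.1,0.75,-4.6,0.005,0.004,0,1,0.1,0.75,-5,0.005,0.004,0,1,0.1,0.75,-5.2,0.005,0.004,0,1,0.1,0.75,-5.3,0.005,0.004,0,1,0.1,0.75,-5.3,0.005,0.004,0]'

```text
time_s: 23.37
ee_pos: [0.4604, 0.1516, 0.022]
eef_rot: [-3.138, 0.0, -1.61]
force: [0.4, 0.5, -0.6]
grip_width: 0.0313
```

carry_out --commands '[1,-0.1,0,-0.1,0,0,0,1,-0.1,0,-0.2,0,0,0,1,-0.1,0,-0.3,0,0,0,1,-0.1,0,-0.4,0,0,0,1,-0.1,0,-0.42,0,0,0,1,-0.1,0,-0.42,0,0,0]'

```text
time_s: 23.87
ee_pos: [0.4596, 0.1517, 0.0189]
eef_rot: [-3.137, 0.0, -1.61]
force: [-5.9, -1.4, 15.6]
grip_width: 0.0318
```

Contact made. Releasing and retreating.

carry_out --commands '[0.05,0,0,0,0,0,0,0.05,0,0,0,0,0,0,0.05,0,0,0,0,0,0,0.05,0,0,0,0,0,0,0.05,0,0,1,0,0,0,0.05,0,0,4,0,0,0,0.05,0,0,8,0,0,0,0.05,-1,0,12,0,0,0,0.05,-4,0,16,0,0,0,0.05,-6,0,20,0,0,0,0.05,-6,0,22,0,0,0,0.05,-6,0,22,0,0,0]'

```text
time_s: 24.87
ee_pos: [0.4002, 0.1522, 0.2454]
eef_rot: [-3.128, 0.003, -1.609]
force: [0.8, -0.0, 0.2]
grip_width: 0.0447
```

```bash
python3 - <<'E'
from h import *
look("wrist",[(n+"_board",.018,.028) for n in "power relay processor radio".split()],"w11.png")
look("scene",[("power_reject",.01,.017),("processor_reject",.01,.017)])
E
```

```text
t 24.8667 tcp [400.2 152.2 245.4] rpy [-3.128e+00  3.000e-03 -1.609e+00] F [ 0.8 -0.   0.2] w 44.7
power_board 0.72 [216.3, 0.6, 262.1, 83.1] [583.3 253.8  88.3  50.5  -2.3] z 0.0235
relay_board 0.56 [233.9, 107.7, 258.3, 175.9] [460.8 258.4  85.3  32.7  -2.4] z 0.0234
processor_board 0.96 [298.8, 20.0, 345.2, 67.7] [578.8 147.1  56.9  55.4  -1.2] z 0.0237
radio_board 0.92 [308.3, 121.1, 331.3, 159.8] [456.9 152.8  50.8  31.2  -2.2] z 0.0238
radio_board 0.7 [298.7, 18.7, 343.2, 71.5] [578.8 147.1  56.8  55.5  -1.4] z 0.0237
t 25.1167 tcp [399.4 151.5 237.8] rpy [-3.139 -0.    -1.61 ] F [ 0.3 -0.2 -0.2] w 44.5
power_reject 0.89 [148.6, 148.5, 196.7, 179.0] [ 600.6 -322.3   87.8   52.9  -11.3] z 0.0123
power_reject 0.21 [355.7, 188.6, 432.4, 250.0] [452.4 151.7 105.7  62.4  86.8] z 0.0126
processor_reject 0.59 [195.4, 175.5, 226.2, 198.7] [ 597.7 -203.8   58.8   55.4   33.9] z 0.0128
```

View pics/w11.png

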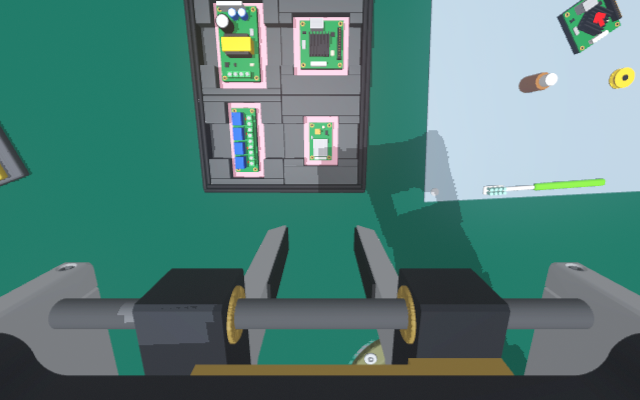

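The power (240,45), processor (320,44), relay (246,140) and radio (320,140) boards all lie flat in their own cut-outs. Both rejects are where they started.

```bash
python3 -c "
from station import ticket;print(ticket.hand_in())"
```

```text
the job is handed in; nothing more can be done
None
```

The four passed boards are in the foam tray, each in the cut-out for its size, and the job is handed in at about 25 s of the 96 s allowed. I lowered each board to light contact before letting go; the highest force I read was about 16 N.

- **Placement:** the last wrist-camera check put every board centre within about 2 mm of its cut-out's centre. Board tops were at 23.4–23.8 mm against the expected 23 mm, so they lie flat, parts up.
- **Rejects:** neither of the two boards with red stickers was touched. Their measured positions match the start to within about 1 mm.
- **Disagreement:** the network gave two spurious second readings in that check. It called the seated processor board a second "radio_board" (confidence 0.7) and the radio nest a "power_reject" (0.21). The picture showed both were wrong.

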